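Release the stone locker's drawer with the pin

ROBOT

A 7-joint arm with a two-finger parallel gripper is mounted at the origin on the work surface. World frame = base frame: x ahead of the robot, y to its left, z up, the work surface at z = 0. Lengths are in mm, angles in rad, forces in N, time in s.
With the tool pointing down it reaches from about 400 to 850 mm from the base axis. Payload 4.4 kg.
Tool frame: the origin (TCP) lies between the finger pads; the fingertips stand manip.finger_overhang ahead of it and the grasp point (between the pads) lies 8 mm behind it (manip.finger_overhang is the distance from the TCP to the fingertips, in mm); z points along the fingers, y is the line along which they close (so a half turn about z gives the same grasp; the last joint's range is limited). The gripper opens to 94 mm and grips with 3 to 60 N. Pads are 16 mm wide; open, the fingers measure 119 mm over their backs; the gripper's body (75 mm by 177 mm) begins 78 mm behind the grasp point.
Start: joints at [1.058, 0.628, 0.038, 1.517, -0.027, 0.996, -0.02], TCP at [280.882, -586.194, 216.478] pointing down, gripper open.
Joint ranges: [-3.06, 3.06], [-0.37, 2.12], [-1.25, 1.32], [0.18, 2.47], [-1.1, 4.24], [0.23, 1.98], [-2.94, 2.94]. Speed limits (rad/s): [2.57, 2.57, 3.14, 3.14, 3.14, 3.14, 3.14].

INTERFACE

Orientations are given as [roll, pitch, yaw] about the fixed x, y, z axes, in that order (R = Rz(yaw) Ry(pitch) Rx(roll)).
In Python, from workcell import manip gives the robot as it stands. The module is installed in compiled form; this text tells all that it offers.
- The arm moves only by the tool jog_arm, never from a script. Its argument "motion" is a list of rows, each an object of numbers: "tx", "ty", "tz": the shift along the tool's x, y, z in parts of the range, where 1.0 means 75 cm; "yaw": the turn about the tool's z in normalised numbers (1 is 90 degrees); "grip": the opening, from -1 (shut) to 1 (fully open). In form: [{"tx": .., "ty": .., "tz": .., "yaw": .., "grip": ..}, ...]. A call has 1 to 20 rows; each row is the pose to reach, as a shift and turn from the pose commanded when the call began, along the tool's axes at that moment; what a row does not reach only later rows make up. A row lasts 1/12 s, in which the tool goes at most 41.7 mm and 7.16 degrees, less where a joint would pass 70% of its speed; a pose out of reach is approached as far as the arm can. A call with a gripper value outside its range is refused whole. The fingers move at their own pace and stop on an object; "force" is the grip in N (left out, the last holds). Time passes only in rows, so rows that repeat a pose let the fingers close. It gives the time, the measured TCP pose, the force, the opening and the grip force at its end, in the units of the state.
- manip.state(): the state, without advancing time (a new reading comes with each control period).
- manip.camera(name): name is "scene" or "side" or "wrist"; returns a dict with "color" (480x640x3 uint8, red, green, blue), "fovy" (degrees; the focal length in pixels is half the picture's height over the tangent of half this angle, whatever the lens; pixels are square), "cx", "cy" (the principal point, pixels), "k1" (the pictures are not rectified: a ray, as slopes to the right and down, at radius r is drawn at 1 + k1 r^2 times it, then the intrinsics apply), "rvec" (rotation vector, rad) and "tvec" (3), from world to camera coordinates, as OpenCV has them. Camera axes: x right, y down, z forward; pixel columns grow to the right and rows downward; lengths in mm; the calibration is good to about 2 mm. A picture is of the moment at which its call begins. There is no depth.
- manip.sign_off(): hands the job in; it is judged then, once.
Trained networks look in a picture, given as the dict that the camera call returned (one of the last four; its "shot" number tells which), for a name from the list of things; names that differ only in an ending like _2 or _b are one class to them, and where a whole thing is asked for, a point or a joint stands for the part that bears it (a point fixed in the world has none). Each returns a list of dicts, best first, with "confidence" (0 to 1); they miss things now and then, are a little off and sometimes report something else, mostly with a low value. They report only what shows in the picture. A call takes as long as a camera call. They do not tell look-alikes from the thing itself.
- manip.boxes_of(picture, query): "centre" ([column, row] in pixels, amid what is visible of it).
- manip.cut_out(picture, query): "region" (480x640 bool, what is visible of it) and "centre" ([column, row] in pixels, amid what is visible of it).
The state is a dict: "t": time; "qpos": joint angles; "qvel": joint speeds; "joint_torque": joint torques, N m; "eef_pos": TCP position; "tcp_rot": TCP orientation; "contact_force": force on the tool from outside, world axes, zero at the start; "wrist_torque": the same for the moment, N m; "finger_gap": finger opening in mm; "gripper_force": force on a finger pad.
Only numpy, scipy, OpenCV 4.12 (cv2) and the standard library are available. Lean on these libraries where they do the work, as an engineer would, in place of code of your own. Each camera call takes 0.05 s, during which the arm holds its last target. There are 200 camera calls.

TASK

Take the red-handled release pin out of the wooden block, push it down through the brass-edged slot in the top of the grey locker, feel for the hidden latch tab and press it gently (never leaning on the locker or the latch with 20 N or more), holding it down until the drawer has run fully out. Then put the pin back upright in its hole in the block, collar down on the wood, and let go, leaving the other things on the bench where they are.

Things in the scene. Friction and masses are not known exactly. Their poses are not given: they have to be found in the camera images.
- case: grey steel stone locker fixed to the bench, 150 (x) by 160 (y) by 105 mm tall; origin at the centre of its underside; its -x face is the front, with a flush brass drawer. It does not move.
- slot (a point): middle of the slot's mouth in the locker's top face, at its surface, 20 mm behind the top's centre; axes as the locker's. Slot 40 mm long along the locker's y, 10 mm wide along its x, through a 4 mm top, hollow beneath; edged in brass 1 mm proud, starting 2.5 mm beyond the long edges
- ledge (a point): hard ledge 47 mm straight below the slot's middle. Above it hangs the hidden latch tab, a flat pad 12 mm along the slot and 16 mm across it; its centre is anywhere from -13 to +13 mm along the slot, its top 16 to 32 mm below the top face, unseen and different each time. Beside the pad the way is free down to the ledge
- tab (a joint): how far the hidden latch tab is pressed down, in m (0 at rest, hard stop at 0.010); its place is not told. It is sprung: about 3 N starts it, 6 to 7 N brings it to 0.007, where the drawer comes free (the force then eases by 1 to 2 N), about 7 N at 0.010; past the stop the force climbs steeply. Let go, it springs back up
- drawer (a joint): drawer opening in m: 0 shut, 0.05 fully out. While the tab is held beyond 7 mm a damped spring drives the drawer out by itself in about 1.3 s; let up early, the latch catches the drawer near 0.022 or jams it: press again. Once out it stays out
- drawer_front (a point): middle of the drawer's brass front, 150 mm wide and 50 mm tall; slides towards the locker's -x
- pin: release pin standing in the wooden block: steel shank 6 mm in diameter, 62 mm long, flat tip; brass collar 22 mm across and 4 mm thick above it; then a red square grip 15 by 15 mm, 50 mm tall (66 to 116 mm above the tip). 40 to 80 g. Origin at the tip's centre, z up the pin, x and y square to the grip's faces.
- pin_tip (a point): centre of the pin's flat tip (the same point as the pin's origin)
- stand: pale wooden block fixed to the bench, 110 (x) by 60 (y) by 64 mm tall, origin at the centre of its underside; three small burs stand 16 mm proud near its +x end, 63 mm from the pin hole. It does not move.
- stand_hole (a point): middle of the mouth of the pin's hole, in the block's top face: 12 mm in diameter, right through the block; the pin's collar rests on the top face, its tip then 2 mm above the bench
- pliers: pliers with red handles, 125 mm long, lying flat; not to be disturbed
- hammer: small hammer lying on the bench, 220 mm long; not to be disturbed
- mandrel: upright steel cone on a round foot, 130 mm tall, foot 60 mm across; not to be disturbed
- jar: amber glass jar with steel cap, 60 mm across, 80 mm tall; not to be disturbed
- tankard: steel mug, 72 mm across, 80 mm tall; not to be disturbed
- bangle: brass ring 68 mm across, 10 mm tall, lying flat; not to be disturbed
- tin: round aluminium tin, 56 mm across, 22 mm tall; not to be disturbed
There are look-alikes about, which are no part of the job. Leave any black look-alike of the pin alone. Of the things that look like the stand, take the one that is farthest to the robot's left at the start.

How it is judged:
By the outcome, as a careful person would: the job done as asked, in the order asked, and still so for the second after the job is handed in, with the robot touching nothing.
It also fails if it takes over 64 s, if anything falls off the work surface, if the arm or the gripper's body presses on something with over 40 N, if the wrist force passes 120 N, or if a joint passes its speed limit or range.

## Working session

There is one attempt and no reset: what is moved stays moved. The work goes in short steps, Python scripts to look and compute and a tool call to move; the robot and the scene stay as the last step left them, time stands still between calls to the robot, and variables do not carry over. Pictures are saved under pics/ and viewed, at most 10 in all, crops included, and the job is handed in when it is done.

Besides the shell and the picture viewer there is one more tool, called after "Request:" by a JSON object that holds its "op" and its "data", one argument or row to a line. jog_arm: Moves the arm, as the interface text tells. Its arguments: {"type":"object","properties":{"motion":{"type":"array","items":{"type":"object","properties":{"tx":{"type":"number"},"ty":{"type":"number"},"tz":{"type":"number"},"yaw":{"type":"number"},"grip":{"type":"number"}}}},"force":{"type":"number"}},"required":["motion"]}

```bash
mkdir -p pics; ls; cat > h.py <<'E'
import numpy as np, cv2
from workcell import manip
def cam(n, save=None):
    p=manip.camera(n)
    if save: cv2.imwrite('pics/'+save, p['color'][:,:,::-1])
    return p
def RT(p): return cv2.Rodrigues(np.array(p['rvec'],float))[0], np.array(p['tvec'],float).ravel()
def f(p): return 240/np.tan(np.radians(p['fovy'])/2)
def ray(p,uv):
    R,t=RT(p); d=np.array([(uv[0]-p['cx'])/f(p),(uv[1]-p['cy'])/f(p)]); s=d.copy()
    for _ in range(30): s=d/(1+p['k1']*(s@s))
    return -R.T@t, R.T@np.array([s[0],s[1],1.])
def atz(p,uv,z):
    o,d=ray(p,uv); return o+d*(z-o[2])/d[2]
def proj(p,X):
    R,t=RT(p); c=R@np.array(X,float)+t; s=c[:2]/c[2]; s=s*(1+p['k1']*(s@s)); return s*f(p)+np.array([p['cx'],p['cy']])
def tri(obs):
    A=np.zeros((3,3));b=np.zeros(3);L=[]
    for p,uv in obs:
        o,d=ray(p,uv); d/=np.linalg.norm(d); M=np.eye(3)-np.outer(d,d); A+=M;b+=M@o;L.append((M,o))
    X=np.linalg.solve(A,b); return X,[round(float(np.linalg.norm(M@(X-o))),1) for M,o in L]
E
python3 - <<'E'
from h import *
np.set_printoptions(precision=1,suppress=True)
print(manip.finger_overhang, manip.state())
P={n:cam(n,n+'0.png') for n in('scene','side','wrist')}
for n,p in P.items():
    print(n,-RT(p)[0].T@RT(p)[1],p['fovy'],p['k1'])
    for q in ('pin','stand','case','slot'):
        try: print(' ',q,[(np.round(d['centre'],1),round(d['confidence'],2), atz(p,d['centre'],60)[:2]) for d in manip.boxes_of(p,q)][:5])
        except Exception as e: print(q,e)
E
```

```text
pics
11.0 {'t': 0.0, 'qpos': array([ 1.1,  0.6,  0. ,  1.5, -0. ,  1. , -0. ]), 'qvel': array([-0.,  0.,  0., -0., -0.,  0.,  0.]), 'joint_torque': array([ -0. , -55. ,   1.1, -18.7,  -0.1,   0. ,   0. ]), 'eef_pos': array([ 280.6, -585.6,  215.6]), 'tcp_rot': array([-3.1,  0. ,  0.4]), 'contact_force': array([ 0.6,  0.4, -0.1]), 'wrist_torque': array([-0., -0., -0.]), 'gripper_force': 0.0, 'finger_gap': 93.55735199563483}
scene [974.4 460.6 906.8] 53.25055364175679 -0.00489822967872837
  pin [(array([270.3, 169.6]), 0.76, array([ 518.8, -240.3])), (array([284.7, 194.8]), 0.51, array([ 545. , -153.4]))]
  stand [(array([278.5, 219. ]), 0.91, array([ 601.4, -107.2])), (array([322.6, 150.4]), 0.67, array([ 380.1, -202.8]))]
  case [(array([363.2, 301. ]), 0.89, array([608.8, 169.5])), (array([299.5, 351.7]), 0.18, array([772.8, 165.1]))]
  slot [(array([362.3, 299.5]), 0.67, array([607.7, 165.9])), (array([203.2, 174.1]), 0.28, array([ 648.4, -339.6]))]
side [ 414.  -808.   759.8] 49.53543863790664 0.031993160020253916
  pin [(array([341.8, 291.5]), 0.63, array([ 570.3, -105.1])), (array([338.9, 327.5]), 0.55, array([ 547.4, -193.7]))]
  stand [(array([233.3, 368.5]), 0.7, array([ 359.4, -251.7])), (array([348.6, 307.3]), 0.64, array([ 574.6, -148.1])), (array([399., 212.]), 0.39, array([752.1, 129.8]))]
  case [(array([334.8, 213.6]), 0.59, array([604.6, 148.7])), (array([303.1, 230.9]), 0.35, array([523.6,  96.2]))]
  slot [(array([331.6, 215.3]), 0.72, array([596.2, 143.4]))]
wrist [ 348.4 -554.7  384.3] 66.92606911173894 -0.0020511359309923235
  pin []
  stand [(array([22.1, 17.1]), 0.96, array([ 326.5, -298.3]))]
  case []
  slot []
```

View pics/scene0.png

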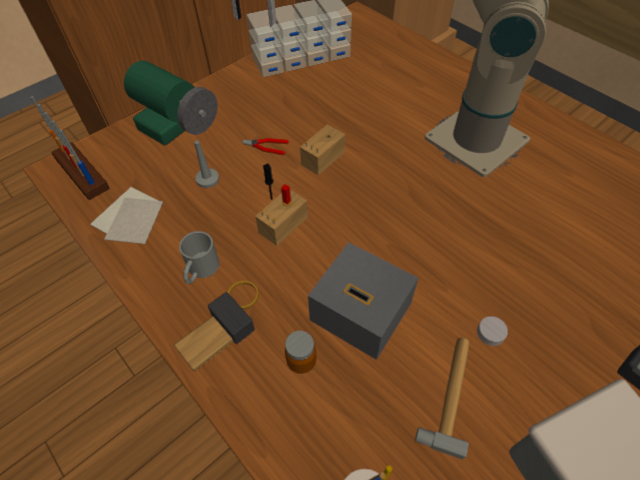

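View pics/side0.png

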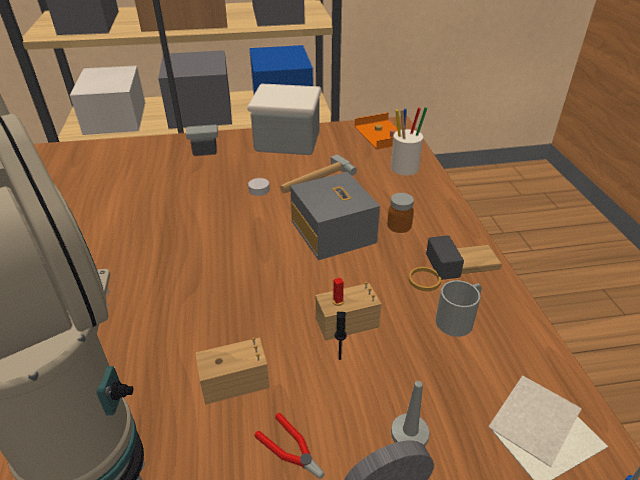

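The leftmost stand is the one holding the red pin: scene (283,213), side (348,307). The bare block is the look-alike, and the black pin lies in front of the stand. The locker slot is at scene (358,294) and side (342,193). Next I'll triangulate.

```bash
cat >> h.py <<'E'
def mask(p,kind,roi):
    h=cv2.cvtColor(p['color'],cv2.COLOR_RGB2HSV); H,S,V=[h[...,i].astype(int) for i in range(3)]
    m={'red':((H<6)|(H>174))&(S>190)&(V>90),'brass':(H>12)&(H<32)&(S>90)&(V>70)}[kind]
    r=np.zeros(m.shape,bool); x0,y0,x1,y1=roi; r[y0:y1,x0:x1]=1; m=m&r
    n,l,st,c=cv2.connectedComponentsWithStats(m.astype(np.uint8)); i=1+np.argmax(st[1:,4]); return l==i
E
python3 - <<'E'
from h import *
np.set_printoptions(precision=1,suppress=True)
s=cam('scene');d=cam('side')
O={}
for n,k,rs,rd in(('grip','red',(270,175,305,215),(325,270,355,315)),('slot','brass',(335,275,385,310),(325,180,360,206))):
    o=[]
    for p,r in((s,rs),(d,rd)):
        m=mask(p,k,r); hull=cv2.convexHull(np.argwhere(m)[:,::-1].astype(np.float32)); M=cv2.moments(hull); c=(M['m10']/M['m00'],M['m01']/M['m00']); o.append((p,c))
        rect=cv2.minAreaRect(hull); print(n,m.sum(),np.round(c,1),rect)
        if n=='slot': 
            b=cv2.boxPoints(rect); print(np.array([atz(p,q,106)[:2] for q in b]).round(1).tolist())
        m_=np.argwhere(m); print(m_.min(0),m_.max(0))
    print(n,*tri(o))
print('yaw',manip.state()['tcp_rot'])
E
```

```text
grip 85 [286.1 192.6] ((286.80670166015625, 192.99740600585938), (17.66176986694336, 7.251376152038574), 68.96248626708984)
[185 281] [202 290]
grip 186 [338.  289.9] ((338.0, 290.0), (24.0, 8.0), 90.0)
[278 334] [302 342]
grip [ 556.2 -132.5   93.1] [0.9, 0.9]
slot 203 [358.3 293.9] ((358.18865966796875, 293.6603698730469), (30.109859466552734, 11.461173057556152), 29.05460548400879)
[[643.5, 143.5], [620.1, 134.7], [605.7, 191.7], [628.7, 199.6]]
[283 343] [305 373]
slot 85 [341.3 193.1] ((341.4588317871094, 193.03529357910156), (19.957603454589844, 8.677218437194824), 49.398704528808594)
[[603.6, 185.2], [623.1, 206.5], [639.8, 139.3], [620.8, 120.0]]
[186 332] [200 351]
slot [622.8 167.  102.5] [0.2, 0.2]
yaw [ 3.1 -0.   0.4]
```

```bash
cat >> h.py <<'E'
def go(x,y,z,yaw):
    s=manip.state(); r=np.array(s['tcp_rot']); cr,sr=np.cos(r[0]),np.sin(r[0]);cp,sp=np.cos(r[1]),np.sin(r[1]);c,s_=np.cos(r[2]),np.sin(r[2])
    R=np.array([[c,-s_,0],[s_,c,0],[0,0,1]])@np.array([[cp,0,sp],[0,1,0],[-sp,0,cp]])@np.array([[1,0,0],[0,cr,-sr],[0,sr,cr]])
    d=R.T@(np.array([x,y,z])-np.array(s['eef_pos']))/10
    dy=-np.degrees((yaw-r[2]+np.pi)%(2*np.pi)-np.pi)  # tool z points down
    print('tx %.2f ty %.2f tz %.2f yaw %.1f | t %.2f pos %s rpy %s F %s gap %.1f q7 %.2f'%(*d,dy,s['t'],np.round(s['eef_pos'],1),np.round(r,3),np.round(s['contact_force'],1),s['finger_gap'],s['qpos'][6]))
E
python3 - <<'E'
from h import *
p=cam('wrist'); R,t=RT(p); print(R.round(2)); 
go(480,-140,320,0.25)
E
```

```text
[[ 0.43 -0.9   0.  ]
 [-0.87 -0.42  0.26]
 [-0.23 -0.11 -0.97]]
tx 37.23 ty -31.64 tz -10.35 yaw 11.3 | t 0.90 pos [ 280.9 -586.2  216.5] rpy [ 3.141 -0.     0.447] F [ 0.5 -0.5 -0.1] gap 94.0 q7 -0.02
```

Careful with the scale: shifts go in shares of 75 cm and turns go in shares of 90 degrees. That gives: 41.7 cm / 75 = 0.556, -29.5 cm / 75 = -0.3933, 11.3 degrees / 90 = 0.1256.

Request:
{"op": "jog_arm", "data": {
  "motion": [
    {"tz": -0.0533},
    {"tz": -0.1067},
    {"tx": 0.0267,"ty": -0.0267,"tz": -0.14},
    {"tx": 0.556,"ty": -0.3933,"tz": -0.14,"yaw": 0.1256},
    {"tx": 0.556,"ty": -0.3933,"tz": -0.14,"yaw": 0.1256},
    {"tx": 0.556,"ty": -0.3933,"tz": -0.14,"yaw": 0.1256},
    {"tx": 0.556,"ty": -0.3933,"tz": -0.14,"yaw": 0.1256},
    {"tx": 0.556,"ty": -0.3933,"tz": -0.14,"yaw": 0.1256},
    {"tx": 0.556,"ty": -0.3933,"tz": -0.14,"yaw": 0.1256},
    {"tx": 0.556,"ty": -0.3933,"tz": -0.14,"yaw": 0.1256},
    {"tx": 0.556,"ty": -0.3933,"tz": -0.14,"yaw": 0.1256},
    {"tx": 0.556,"ty": -0.3933,"tz": -0.14,"yaw": 0.1256},
    {"tx": 0.556,"ty": -0.3933,"tz": -0.14,"yaw": 0.1256},
    {"tx": 0.556,"ty": -0.3933,"tz": -0.14,"yaw": 0.1256},
    {"tx": 0.556,"ty": -0.3933,"tz": -0.14,"yaw": 0.1256},
    {"tx": 0.556,"ty": -0.3933,"tz": -0.14,"yaw": 0.1256},
    {"tx": 0.556,"ty": -0.3933,"tz": -0.14,"yaw": 0.1256}
  ]
}}

```text
validation failed for argument at $.mo...
```

```bash
python3 - <<'E'
from h import *
p=cam('wrist','w1.png'); print(p['cx'],p['cy'],proj(p,(556,-132,118)),proj(p,(556,-132,68)))
go(530,-140,320,.25)
E
```

```text
322.38983981486143 231.7735110237185 [-316.96235181 -701.53771642] [-174.41530864 -515.34998348]
tx 41.74 ty -29.48 tz -10.35 yaw 11.3 | t 0.95 pos [ 280.9 -586.2  216.5] rpy [ 3.142 -0.     0.447] F [ 0.8 -0.6 -0.2] gap 93.6 q7 -0.02
```

View pics/w1.png

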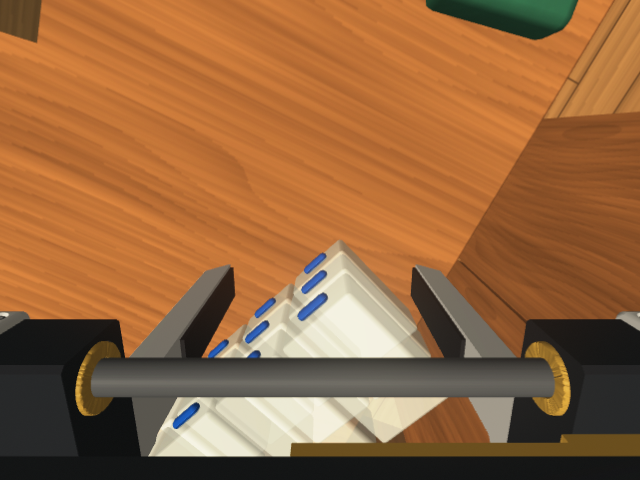

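The move was refused, probably because every field is needed. The wrist view shows the fingers at row ~270 and the clear view above that, so targets should lie ahead of the tool.

Scaled: 38 cm / 75 = 0.5067, -31.5 cm / 75 = -0.42, 11.3 degrees / 90 = 0.1256.

Request:
{"op": "jog_arm", "data": {
  "motion": [
    {"tx": 0,"ty": 0,"tz": -0.0533,"yaw": 0,"grip": 1},
    {"tx": 0,"ty": 0,"tz": -0.1067,"yaw": 0,"grip": 1},
    {"tx": 0.0267,"ty": -0.0267,"tz": -0.14,"yaw": 0,"grip": 1},
    {"tx": 0.5067,"ty": -0.42,"tz": -0.14,"yaw": 0.1256,"grip": 1},
    {"tx": 0.5067,"ty": -0.42,"tz": -0.14,"yaw": 0.1256,"grip": 1},
    {"tx": 0.5067,"ty": -0.42,"tz": -0.14,"yaw": 0.1256,"grip": 1},
    {"tx": 0.5067,"ty": -0.42,"tz": -0.14,"yaw": 0.1256,"grip": 1},
    {"tx": 0.5067,"ty": -0.42,"tz": -0.14,"yaw": 0.1256,"grip": 1},
    {"tx": 0.5067,"ty": -0.42,"tz": -0.14,"yaw": 0.1256,"grip": 1},
    {"tx": 0.5067,"ty": -0.42,"tz": -0.14,"yaw": 0.1256,"grip": 1},
    {"tx": 0.5067,"ty": -0.42,"tz": -0.14,"yaw": 0.1256,"grip": 1},
    {"tx": 0.5067,"ty": -0.42,"tz": -0.14,"yaw": 0.1256,"grip": 1},
    {"tx": 0.5067,"ty": -0.42,"tz": -0.14,"yaw": 0.1256,"grip": 1},
    {"tx": 0.5067,"ty": -0.42,"tz": -0.14,"yaw": 0.1256,"grip": 1},
    {"tx": 0.5067,"ty": -0.42,"tz": -0.14,"yaw": 0.1256,"grip": 1},
    {"tx": 0.5067,"ty": -0.42,"tz": -0.14,"yaw": 0.1256,"grip": 1},
    {"tx": 0.5067,"ty": -0.42,"tz": -0.14,"yaw": 0.1256,"grip": 1}
  ],
  "force": 10
}}

```text
t: 2.37
eef_pos: [487.2, -138.5, 321.5]
tcp_rot: [3.141, 0.001, 0.25]
contact_force: [-0.7, -0.9, -0.2]
finger_gap: 93.8
gripper_force: 0.0
```

```bash
python3 - <<'E'
from h import *
p=cam('wrist','w2.png'); print(p['cx'],p['cy'],proj(p,(556,-132,118)),proj(p,(556,-132,68)))
go(490,-140,320,.25)
E
```

```text
322.38983981486143 231.7735110237185 [331.68503389 141.35029241] [330.53627109 140.54481055]
tx 0.30 ty 0.12 tz 0.15 yaw -0.1 | t 2.42 pos [ 486.8 -139.6  321.5] rpy [3.141e+00 1.000e-03 2.480e-01] F [ 0.5 -1.   1.2] gap 93.9 q7 -1.12
```

View pics/w2.png

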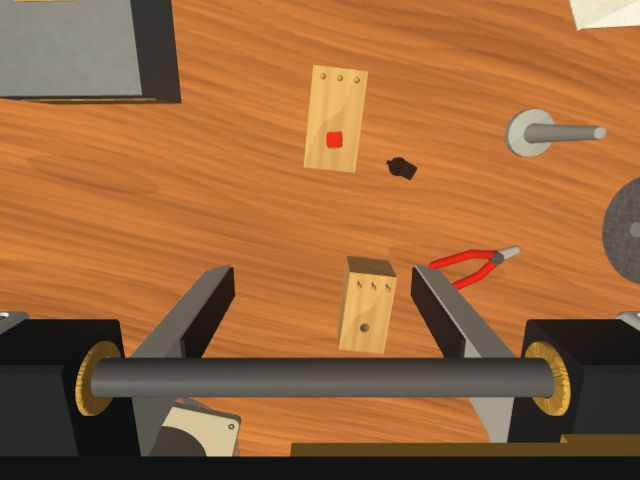

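Red grip top is at (334,139) with the camera almost directly overhead. The black look-alike stands upright at ~(402,167), about 70 mm to the right. Next: yaw and exact centre.

```bash
python3 - <<'E'
from h import *
np.set_printoptions(precision=2,suppress=True)
p=cam('wrist'); m=mask(p,'red',(310,110,360,165)); pts=np.argwhere(m)[:,::-1].astype(np.float32)
r=cv2.minAreaRect(pts); print(m.sum(),r); print(atz(p,r[0],118),-RT(p)[0].T@RT(p)[1])
b=cv2.boxPoints(r); w=np.array([atz(p,q,118)[:2] for q in b]); e=np.diff(np.vstack([w,w[:1]]),axis=0); print('yaws',np.degrees(np.arctan2(e[:,1],e[:,0])),np.linalg.norm(e,axis=1))
c=manip.cut_out(p,'stand')
for k in c[:3]:
    q=np.argwhere(k['region'])[:,::-1].astype(np.float32); r2=cv2.minAreaRect(q); w=np.array([atz(p,x,64)[:2] for x in cv2.boxPoints(r2)]); e=np.diff(np.vstack([w,w[:1]]),axis=0)
    print(k['confidence'],k['centre'],w.mean(0),np.degrees(np.arctan2(e[:,1],e[:,0])),np.linalg.norm(e,axis=1))
for k in manip.boxes_of(p,'pin'): print(k['centre'],k['confidence'])
c=manip.cut_out(p,'pin')
big=cv2.resize(p['color'][50:190,280:440,::-1],None,fx=5,fy=5,interpolation=2)[:600]; cv2.imwrite('pics/c1.png',big)
E
```

```text
201 ((333.0, 139.0), (14.0, 14.0), 90.0)
[ 558.1  -134.05  118.  ] [ 559.62 -122.25  490.05]
yaws [ -75.81 -165.09  104.19   14.34] [13.84 13.47 13.97 13.47]
0.91 [333.1, 114.8] [ 578.26 -129.98] [   6.15  -82.25 -171.59   97.26] [110.65  60.63 111.17  65.  ]
0.57 [364.3, 303.5] [ 367.22 -228.38] [   7.41  -84.36 -170.43   94.96] [131.99  65.58 133.08  70.62]
0.19 [328.2, 134.5] [ 558.47 -133.85] [ -75.81 -165.09  104.19   14.22] [19.2  19.81 19.44 19.81]
[399.2, 167.0] 0.59
[539.7, 131.2] 0.41
```

Scaled: 13 cm / 75 = 0.1733, 12 cm / 75 = 0.16.

Request:
{"op": "jog_arm", "data": {
  "motion": [
    {"tx": 0,"ty": 0,"tz": 0.0533,"yaw": 0,"grip": 1},
    {"tx": 0,"ty": 0,"tz": 0.1067,"yaw": 0,"grip": 0.2},
    {"tx": 0,"ty": 0,"tz": 0.16,"yaw": 0,"grip": 0.2},
    {"tx": 0,"ty": 0,"tz": 0.1733,"yaw": 0,"grip": 0.2},
    {"tx": 0,"ty": 0,"tz": 0.1733,"yaw": 0,"grip": 0.2},
    {"tx": 0,"ty": 0,"tz": 0.1733,"yaw": 0,"grip": 0.2}
  ]
}}

```text
t: 3.12
eef_pos: [487.3, -138.8, 191.4]
tcp_rot: [-3.141, 0.001, 0.248]
contact_force: [0.1, -0.0, 0.5]
finger_gap: 63.6
gripper_force: 0.0
```

```bash
python3 - <<'E'
from h import *
np.set_printoptions(precision=2,suppress=True)
p=cam('wrist'); a=p['color'].astype(np.float32); red=a[...,0]-a[...,1]*1.0-40
go(490,-140,190,.25)
u,v=proj(p,(558,-134,118)); print(u,v)
x0,y0=int(u)-30,int(v)-30; c=cv2.resize(a[y0:y0+60,x0:x0+60],None,fx=8,fy=8,interpolation=cv2.INTER_CUBIC)
h=cv2.cvtColor(np.clip(c,0,255).astype(np.uint8),cv2.COLOR_RGB2HSV); m=(((h[...,0]<6)|(h[...,0]>174))&(h[...,1]>190)).astype(np.uint8)
n,l,st,ce=cv2.connectedComponentsWithStats(m); i=1+np.argmax(st[1:,4]); q=np.argwhere(l==i)[:,::-1].astype(np.float32)
r=cv2.minAreaRect(q); b=(cv2.boxPoints(r)+.5)/8-.5+[x0,y0]; print(r)
ctr=b.mean(0); print(ctr,atz(p,ctr,118),'cam',-RT(p)[0].T@RT(p)[1]); w=np.array([atz(p,k,118)[:2] for k in b]); e=np.diff(np.vstack([w,w[:1]]),axis=0); print(np.degrees(np.arctan2(e[:,1],e[:,0])),np.linalg.norm(e,axis=1))
cv2.imwrite('pics/c2.png',c[...,::-1])
E
```

```text
tx 0.15 ty 0.16 tz 0.23 yaw -0.1 | t 3.17 pos [ 488.2 -138.8  192.3] rpy [ 3.14 -0.    0.25] F [-0.1  0.4  0.3] gap 59.7 q7 -1.13
340.04599257696276 142.69409644378948
((239.0279083251953, 242.39663696289062), (183.4213409423828, 184.20066833496094), 89.157470703125)
[339.44 141.86] [ 558.41 -133.49  118.  ] cam [ 560.15 -121.59  359.98]
[ -74.97 -163.76  105.04   15.3 ] [14.78 14.41 15.02 14.41][ WARN:0@0.552] global loadsave.cpp:1063 imwrite_ Unsupported depth image for selected encoder is fallbacked to CV_8U.
```

View pics/c2.png

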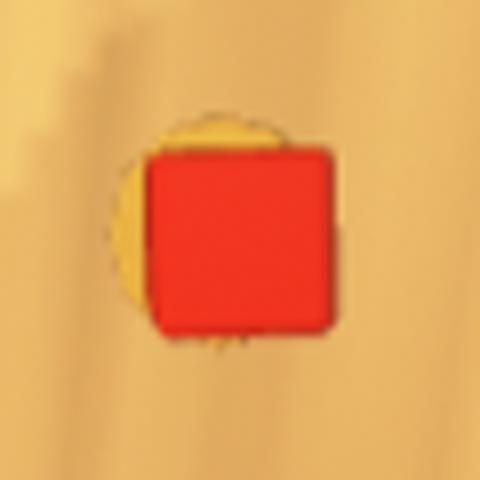

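The grip is square to the tool within a degree. Moving over it and down.

```bash
python3 - <<'E'
from h import *
go(558.4,-133.5,150,.265);go(558.4,-133.5,87,.265)
E
```

```text
tx 6.93 ty 1.21 tz 4.24 yaw -1.0 | t 3.17 pos [ 488.2 -138.8  192.3] rpy [ 3.141e+00 -1.000e-03  2.480e-01] F [-0.1  0.4  0.3] gap 59.7 q7 -1.13
tx 6.92 ty 1.20 tz 10.54 yaw -1.0 | t 3.17 pos [ 488.2 -138.8  192.3] rpy [ 3.141e+00 -1.000e-03  2.480e-01] F [-0.1  0.4  0.3] gap 59.7 q7 -1.13
```

Scaled: 10.5 cm / 75 = 0.14, 1.2 cm / 75 = 0.016, -1 degrees / 90 = -0.0111.

Request:
{"op": "jog_arm", "data": {
  "motion": [
    {"tx": 0.0467,"ty": 0.008,"tz": 0,"yaw": -0.0111,"grip": 0},
    {"tx": 0.0927,"ty": 0.016,"tz": 0.0133,"yaw": -0.0111,"grip": 0},
    {"tx": 0.0927,"ty": 0.016,"tz": 0.0467,"yaw": -0.0111,"grip": 0},
    {"tx": 0.0927,"ty": 0.016,"tz": 0.0867,"yaw": -0.0111,"grip": 0},
    {"tx": 0.0927,"ty": 0.016,"tz": 0.1267,"yaw": -0.0111,"grip": 0},
    {"tx": 0.0927,"ty": 0.016,"tz": 0.14,"yaw": -0.0111,"grip": 0},
    {"tx": 0.0927,"ty": 0.016,"tz": 0.14,"yaw": -0.0111,"grip": -0.5},
    {"tx": 0.0927,"ty": 0.016,"tz": 0.14,"yaw": -0.0111,"grip": -1},
    {"tx": 0.0927,"ty": 0.016,"tz": 0.14,"yaw": -0.0111,"grip": -1},
    {"tx": 0.0927,"ty": 0.016,"tz": 0.14,"yaw": -0.0111,"grip": -1},
    {"tx": 0.0927,"ty": 0.016,"tz": 0.14,"yaw": -0.0111,"grip": -1},
    {"tx": 0.0927,"ty": 0.016,"tz": 0.14,"yaw": -0.0111,"grip": -1}
  ],
  "force": 10
}}

```text
t: 4.17
eef_pos: [558.8, -132.7, 88.0]
tcp_rot: [3.14, -0.002, 0.267]
contact_force: [-0.7, -0.5, 6.0]
finger_gap: 15.3
gripper_force: 10.0
```

Scaled: -15 cm / 75 = -0.2, -12 cm / 75 = -0.16.

Request:
{"op": "jog_arm", "data": {
  "motion": [
    {"tx": 0,"ty": 0,"tz": 0,"yaw": 0,"grip": -1},
    {"tx": 0,"ty": 0,"tz": -0.0133,"yaw": 0,"grip": -1},
    {"tx": 0,"ty": 0,"tz": -0.0533,"yaw": 0,"grip": -1},
    {"tx": 0,"ty": 0,"tz": -0.1067,"yaw": 0,"grip": -1},
    {"tx": 0,"ty": 0,"tz": -0.16,"yaw": 0,"grip": -1},
    {"tx": 0,"ty": 0,"tz": -0.2,"yaw": 0,"grip": -1},
    {"tx": 0,"ty": 0,"tz": -0.2,"yaw": 0,"grip": -1}
  ],
  "force": 45
}}

```text
t: 4.75
eef_pos: [561.7, -133.2, 243.8]
tcp_rot: [3.136, -0.011, 0.267]
contact_force: [2.2, 0.4, 0.2]
finger_gap: 14.7
gripper_force: 45.0
```

```bash
python3 - <<'E'
from h import *
go(550,149,240,.255)
E
```

```text
tx 6.31 ty -27.53 tz 0.30 yaw 0.7 | t 4.75 pos [ 561.7 -133.2  243.8] rpy [ 3.136 -0.011  0.267] F [2.2 0.4 0.2] gap 14.7 q7 -1.15
```

Scaled: -27.6 cm / 75 = -0.368, 6.5 cm / 75 = 0.0867, 0.7 degrees / 90 = 0.0078.

Request:
{"op": "jog_arm", "data": {
  "motion": [
    {"tx": 0.0267,"ty": -0.0533,"tz": 0,"yaw": 0.0078,"grip": -1},
    {"tx": 0.0867,"ty": -0.368,"tz": 0,"yaw": 0.0078,"grip": -1},
    {"tx": 0.0867,"ty": -0.368,"tz": 0,"yaw": 0.0078,"grip": -1},
    {"tx": 0.0867,"ty": -0.368,"tz": 0,"yaw": 0.0078,"grip": -1},
    {"tx": 0.0867,"ty": -0.368,"tz": 0,"yaw": 0.0078,"grip": -1},
    {"tx": 0.0867,"ty": -0.368,"tz": 0,"yaw": 0.0078,"grip": -1},
    {"tx": 0.0867,"ty": -0.368,"tz": 0,"yaw": 0.0078,"grip": -1},
    {"tx": 0.0867,"ty": -0.368,"tz": 0,"yaw": 0.0078,"grip": -1},
    {"tx": 0.0867,"ty": -0.368,"tz": 0,"yaw": 0.0078,"grip": -1},
    {"tx": 0.0867,"ty": -0.368,"tz": 0,"yaw": 0.0078,"grip": -1},
    {"tx": 0.0867,"ty": -0.368,"tz": 0,"yaw": 0.0078,"grip": -1}
  ]
}}

```text
t: 5.67
eef_pos: [547.8, 148.7, 236.3]
tcp_rot: [3.14, 0.001, 0.252]
contact_force: [0.6, -0.3, -0.6]
finger_gap: 14.9
gripper_force: 45.0
```

```bash
python3 - <<'E'
from h import *
np.set_printoptions(precision=2,suppress=True)
p=cam('wrist','w3.png'); go(550,149,240,.255); u,v=proj(p,(622.8,167,106)); print(u,v,-RT(p)[0].T@RT(p)[1])
u,v=int(u),int(v); m=mask(p,'brass',(u-45,max(v-45,0),u+45,v+45)); q=np.argwhere(m)[:,::-1].astype(np.float32); r=cv2.minAreaRect(q); b=cv2.boxPoints(r); print(m.sum(),r)
w=np.array([atz(p,k,106)[:2] for k in b]); e=np.diff(np.vstack([w,w[:1]]),axis=0); print(w.mean(0),np.degrees(np.arctan2(e[:,1],e[:,0])),np.linalg.norm(e,axis=1))
s=cam('scene','s3.png');d=cam('side','d3.png')
for n,pp in(('w',p),('s',s),('d',d)): print(n,'tip expect',proj(pp,np.array(manip.state()['eef_pos'])-[0,0,86]))
E
```

```text
tx 0.21 ty 0.02 tz -0.36 yaw -0.2 | t 5.72 pos [547.9 148.7 236.4] rpy [3.14 0.   0.25] F [-0.4  1.4 -1.3] gap 14.9 q7 -1.67
321.7960537516968 131.35631536143092 [620.48 166.45 404.9 ]
1119 ((325.5, 130.0), (30.0, 71.0), 90.0)
[624.43 164.38] [ -75.56 -163.99  104.44   13.12] [55.72 22.93 56.88 22.92]
w tip expect [319.91 240.23]
s tip expect [381.14 252.19]
d tip expect [309.8  182.32]
```

View pics/w3.png

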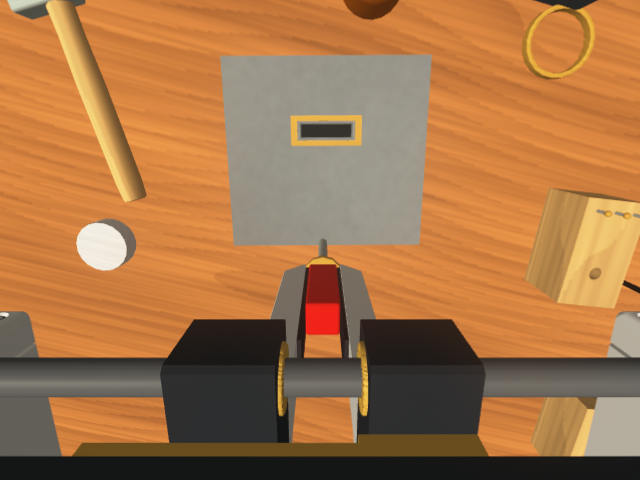

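Slot rectangle is centred at (325.5,130), square with the tool; the pin tip is at (322.5,241). Moving the tip to just above the slot.

Scaled: 7.85 cm / 75 = 0.1047, 3.2 cm / 75 = 0.0427.

Request:
{"op": "jog_arm", "data": {
  "motion": [
    {"tx": 0.0533,"ty": 0.0013,"tz": 0,"yaw": 0,"grip": -1},
    {"tx": 0.1047,"ty": 0.0027,"tz": 0.0067,"yaw": 0,"grip": -1},
    {"tx": 0.1047,"ty": 0.0027,"tz": 0.0267,"yaw": 0,"grip": -1},
    {"tx": 0.1047,"ty": 0.0027,"tz": 0.0427,"yaw": 0,"grip": -1},
    {"tx": 0.1047,"ty": 0.0027,"tz": 0.0427,"yaw": 0,"grip": -1},
    {"tx": 0.1047,"ty": 0.0027,"tz": 0.0427,"yaw": 0,"grip": -1},
    {"tx": 0.1047,"ty": 0.0027,"tz": 0.0427,"yaw": 0,"grip": -1}
  ]
}}

```text
t: 6.4
eef_pos: [624.4, 168.3, 205.2]
tcp_rot: [3.142, -0.001, 0.254]
contact_force: [0.6, 1.0, -0.6]
finger_gap: 14.6
gripper_force: 45.0
```

```bash
cat >> h.py <<'E'
def crop(p,c,n,k=8,hw=(35,30)):
    x0,y0=int(c[0])-hw[0],int(c[1])-hw[1]; a=p['color'][y0:y0+2*hw[1],x0:x0+2*hw[0],::-1]
    cv2.imwrite('pics/'+n,cv2.resize(a,None,fx=k,fy=k,interpolation=cv2.INTER_CUBIC)); print('crop origin',x0,y0)
    return x0,y0
E
python3 - <<'E'
from h import *
np.set_printoptions(precision=2,suppress=True)
p=cam('wrist'); go(624.4,164.4,192,.252); s=manip.state()
t=proj(p,np.array(s['eef_pos'])-[0,0,86]); print('tip exp',t,'slot exp',proj(p,(624.4,164.4,106)))
d=cam('side'); S=cam('scene')
ims=[]
for q in (p,d,S):
    c=proj(q,(624,165,110)); x0,y0=int(c[0])-33,int(c[1])-33; print('origin',x0,y0); ims.append(cv2.resize(q['color'][y0:y0+66,x0:x0+66,::-1],None,fx=4,fy=4,interpolation=2))
cv2.imwrite('pics/tri4.png',np.hstack(ims))
E
```

```text
tx -0.12 ty 0.39 tz 1.36 yaw 0.1 | t 6.45 pos [624.6 168.5 205.6] rpy [ 3.14 -0.    0.25] F [ 0.1  0.6 -0.9] gap 15.0 q7 -1.66
tip exp [320.39 240.55] slot exp [325.58 237.09]
origin 291 205
origin 309 157
origin 324 258
```

View pics/tri4.png

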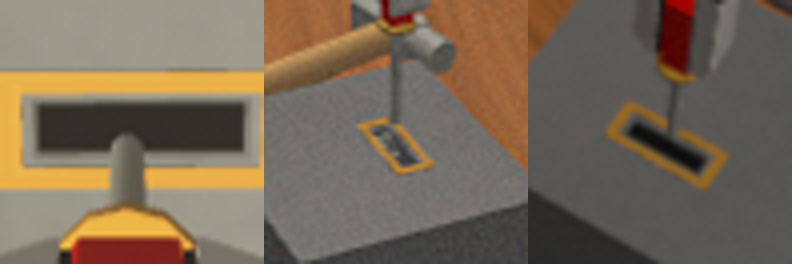

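```bash
python3 - <<'E'
from h import *
np.set_printoptions(precision=2,suppress=True)
p=cam('wrist');d=cam('side');s=cam('scene')
X=tri([(d,(341.75,187.5)),(s,(360,291.2))]); print(X)
for z in(118,120): print(atz(p,(322.5,242),z))
for q,n in((d,(341.75,187.5)),(s,(360,291.2))): print(atz(q,n,119.6))
print(atz(d,(341.3,193.1),106),atz(s,(358.3,293.9),106))
E
```

```text
(array([623.29, 169.75, 116.09]), [0.6, 0.6])
[623.54 167.08 118.  ]
[624.11 167.23 120.  ]
[622.67 163.92 119.6 ]
[624.2  171.22 119.6 ]
[621.51 161.79 106.  ] [624.7  168.22 106.  ]
```

Scaled: 1.5 cm / 75 = 0.02, -0.05 cm / 75 = -0.0007.

Request:
{"op": "jog_arm", "data": {
  "motion": [
    {"tx": -0.0007,"ty": -0.006,"tz": 0,"yaw": 0,"grip": -1},
    {"tx": -0.0007,"ty": -0.006,"tz": 0.008,"yaw": 0,"grip": -1},
    {"tx": -0.0007,"ty": -0.006,"tz": 0.0133,"yaw": 0,"grip": -1},
    {"tx": -0.0007,"ty": -0.006,"tz": 0.016,"yaw": 0,"grip": -1},
    {"tx": -0.0007,"ty": -0.006,"tz": 0.0187,"yaw": 0,"grip": -1},
    {"tx": -0.0007,"ty": -0.006,"tz": 0.02,"yaw": 0,"grip": -1},
    {"tx": -0.0007,"ty": -0.006,"tz": 0.02,"yaw": 0,"grip": -1}
  ],
  "force": 55
}}

```text
t: 7.28
eef_pos: [622.4, 172.9, 189.1]
tcp_rot: [3.141, 0.001, 0.255]
contact_force: [-0.2, -1.1, -0.3]
finger_gap: 14.5
gripper_force: 55.0
```

Scaled: 0.3 cm / 75 = 0.004, 0.2 cm / 75 = 0.0027.

Request:
{"op": "jog_arm", "data": {
  "motion": [
    {"tx": 0,"ty": 0,"tz": 0.0013,"yaw": 0,"grip": -1},
    {"tx": 0,"ty": 0,"tz": 0.0027,"yaw": 0,"grip": -1},
    {"tx": 0,"ty": 0,"tz": 0.004,"yaw": 0,"grip": -1},
    {"tx": 0,"ty": 0,"tz": 0.004,"yaw": 0,"grip": -1}
  ]
}}

```text
t: 7.62
eef_pos: [622.4, 173.0, 186.3]
tcp_rot: [3.142, 0.0, 0.255]
contact_force: [0.1, -0.4, -0.8]
finger_gap: 14.5
gripper_force: 55.0
```

Scaled: 0.7 cm / 75 = 0.0093, 0.6 cm / 75 = 0.008.

Request:
{"op": "jog_arm", "data": {
  "motion": [
    {"tx": 0,"ty": 0,"tz": 0.0027,"yaw": 0,"grip": -1},
    {"tx": 0,"ty": 0,"tz": 0.0053,"yaw": 0,"grip": -1},
    {"tx": 0,"ty": 0,"tz": 0.008,"yaw": 0,"grip": -1},
    {"tx": 0,"ty": 0,"tz": 0.0093,"yaw": 0,"grip": -1},
    {"tx": 0,"ty": 0,"tz": 0.0093,"yaw": 0,"grip": -1}
  ]
}}

```text
t: 8.03
eef_pos: [622.3, 173.0, 179.1]
tcp_rot: [3.142, 0.001, 0.255]
contact_force: [1.0, 0.8, -0.7]
finger_gap: 14.8
gripper_force: 55.0
```

Scaled: 0.5 cm / 75 = 0.0067, 0.4 cm / 75 = 0.0053.

Request:
{"op": "jog_arm", "data": {
  "motion": [
    {"tx": 0,"ty": 0,"tz": 0.0027,"yaw": 0,"grip": -1},
    {"tx": 0,"ty": 0,"tz": 0.0053,"yaw": 0,"grip": -1},
    {"tx": 0,"ty": 0,"tz": 0.0067,"yaw": 0,"grip": -1},
    {"tx": 0,"ty": 0,"tz": 0.0067,"yaw": 0,"grip": -1}
  ]
}}

```text
t: 8.37
eef_pos: [622.3, 173.0, 174.1]
tcp_rot: [3.142, 0.001, 0.255]
contact_force: [-0.9, 0.4, -0.3]
finger_gap: 14.5
gripper_force: 55.0
```

Scaled: 0.5 cm / 75 = 0.0067, 0.4 cm / 75 = 0.0053.

Request:
{"op": "jog_arm", "data": {
  "motion": [
    {"tx": 0,"ty": 0,"tz": 0.0027,"yaw": 0,"grip": -1},
    {"tx": 0,"ty": 0,"tz": 0.0053,"yaw": 0,"grip": -1},
    {"tx": 0,"ty": 0,"tz": 0.0067,"yaw": 0,"grip": -1},
    {"tx": 0,"ty": 0,"tz": 0.0067,"yaw": 0,"grip": -1}
  ]
}}

```text
t: 8.7
eef_pos: [622.3, 173.0, 169.2]
tcp_rot: [3.142, 0.001, 0.255]
contact_force: [-0.4, -0.3, -0.5]
finger_gap: 14.7
gripper_force: 55.0
```

Scaled: 0.5 cm / 75 = 0.0067, 0.4 cm / 75 = 0.0053.

Request:
{"op": "jog_arm", "data": {
  "motion": [
    {"tx": 0,"ty": 0,"tz": 0.0027,"yaw": 0,"grip": -1},
    {"tx": 0,"ty": 0,"tz": 0.0053,"yaw": 0,"grip": -1},
    {"tx": 0,"ty": 0,"tz": 0.0067,"yaw": 0,"grip": -1},
    {"tx": 0,"ty": 0,"tz": 0.0067,"yaw": 0,"grip": -1}
  ]
}}

```text
t: 9.03
eef_pos: [622.3, 173.0, 164.2]
tcp_rot: [3.142, 0.001, 0.255]
contact_force: [-0.4, 0.5, -0.4]
finger_gap: 14.5
gripper_force: 55.0
```

Scaled: 0.5 cm / 75 = 0.0067, 0.4 cm / 75 = 0.0053.

Request:
{"op": "jog_arm", "data": {
  "motion": [
    {"tx": 0,"ty": 0,"tz": 0.0027,"yaw": 0,"grip": -1},
    {"tx": 0,"ty": 0,"tz": 0.0053,"yaw": 0,"grip": -1},
    {"tx": 0,"ty": 0,"tz": 0.0067,"yaw": 0,"grip": -1},
    {"tx": 0,"ty": 0,"tz": 0.0067,"yaw": 0,"grip": -1}
  ]
}}

```text
t: 9.37
eef_pos: [622.3, 173.0, 159.1]
tcp_rot: [3.142, 0.001, 0.255]
contact_force: [-0.1, 0.4, -0.6]
finger_gap: 14.5
gripper_force: 55.0
```

Scaled: 0.4 cm / 75 = 0.0053, 0.2 cm / 75 = 0.0027.

Request:
{"op": "jog_arm", "data": {
  "motion": [
    {"tx": 0,"ty": 0,"tz": 0.0027,"yaw": 0,"grip": -1},
    {"tx": 0,"ty": 0,"tz": 0.0053,"yaw": 0,"grip": -1},
    {"tx": 0,"ty": 0,"tz": 0.0053,"yaw": 0,"grip": -1}
  ]
}}

```text
t: 9.62
eef_pos: [622.2, 173.0, 155.0]
tcp_rot: [-3.142, 0.001, 0.255]
contact_force: [-0.3, 0.6, -0.3]
finger_gap: 14.9
gripper_force: 55.0
```

Nothing on this side, so the tab is at the other end. Lifting, shifting and probing there.

Scaled: -2.6 cm / 75 = -0.0347, 1.4 cm / 75 = 0.0187.

Request:
{"op": "jog_arm", "data": {
  "motion": [
    {"tx": 0,"ty": 0,"tz": -0.02,"yaw": 0,"grip": -1},
    {"tx": 0,"ty": 0,"tz": -0.0347,"yaw": 0,"grip": -1},
    {"tx": 0,"ty": 0,"tz": -0.0347,"yaw": 0,"grip": -1},
    {"tx": 0,"ty": 0.0067,"tz": -0.0347,"yaw": 0,"grip": -1},
    {"tx": 0,"ty": 0.0133,"tz": -0.0347,"yaw": 0,"grip": -1},
    {"tx": 0,"ty": 0.0187,"tz": -0.0347,"yaw": 0,"grip": -1},
    {"tx": 0,"ty": 0.0187,"tz": -0.0347,"yaw": 0,"grip": -1},
    {"tx": 0,"ty": 0.0187,"tz": -0.032,"yaw": 0,"grip": -1},
    {"tx": 0,"ty": 0.0187,"tz": -0.0293,"yaw": 0,"grip": -1},
    {"tx": 0,"ty": 0.0187,"tz": -0.0267,"yaw": 0,"grip": -1},
    {"tx": 0,"ty": 0.0187,"tz": -0.0267,"yaw": 0,"grip": -1}
  ]
}}

```text
t: 10.53
eef_pos: [625.5, 159.7, 174.7]
tcp_rot: [-3.141, 0.001, 0.255]
contact_force: [0.5, 0.7, -0.3]
finger_gap: 14.7
gripper_force: 55.0
```

Scaled: 0.5 cm / 75 = 0.0067, 0.4 cm / 75 = 0.0053.

Request:
{"op": "jog_arm", "data": {
  "motion": [
    {"tx": 0,"ty": 0,"tz": 0.0027,"yaw": 0,"grip": -1},
    {"tx": 0,"ty": 0,"tz": 0.0053,"yaw": 0,"grip": -1},
    {"tx": 0,"ty": 0,"tz": 0.0067,"yaw": 0,"grip": -1},
    {"tx": 0,"ty": 0,"tz": 0.0067,"yaw": 0,"grip": -1}
  ]
}}

```text
t: 10.87
eef_pos: [625.8, 159.5, 170.1]
tcp_rot: [3.142, 0.001, 0.255]
contact_force: [0.0, -0.1, -0.7]
finger_gap: 14.7
gripper_force: 55.0
```

Scaled: 0.5 cm / 75 = 0.0067, 0.4 cm / 75 = 0.0053.

Request:
{"op": "jog_arm", "data": {
  "motion": [
    {"tx": 0,"ty": 0,"tz": 0.0027,"yaw": 0,"grip": -1},
    {"tx": 0,"ty": 0,"tz": 0.0053,"yaw": 0,"grip": -1},
    {"tx": 0,"ty": 0,"tz": 0.0067,"yaw": 0,"grip": -1},
    {"tx": 0,"ty": 0,"tz": 0.0067,"yaw": 0,"grip": -1}
  ]
}}

```text
t: 11.2
eef_pos: [625.8, 159.4, 165.1]
tcp_rot: [3.142, 0.001, 0.255]
contact_force: [-0.5, -0.2, -1.3]
finger_gap: 14.4
gripper_force: 55.0
```

Scaled: 0.5 cm / 75 = 0.0067, 0.4 cm / 75 = 0.0053.

Request:
{"op": "jog_arm", "data": {
  "motion": [
    {"tx": 0,"ty": 0,"tz": 0.0027,"yaw": 0,"grip": -1},
    {"tx": 0,"ty": 0,"tz": 0.0053,"yaw": 0,"grip": -1},
    {"tx": 0,"ty": 0,"tz": 0.0067,"yaw": 0,"grip": -1},
    {"tx": 0,"ty": 0,"tz": 0.0067,"yaw": 0,"grip": -1}
  ]
}}

```text
t: 11.53
eef_pos: [626.3, 159.6, 161.0]
tcp_rot: [3.142, -0.001, 0.255]
contact_force: [-0.4, -0.4, 5.0]
finger_gap: 14.8
gripper_force: 55.0
```

Contact at 5 N: the tab is found. Pressing gently.

Scaled: 0.25 cm / 75 = 0.0033, 0.2 cm / 75 = 0.0027.

Request:
{"op": "jog_arm", "data": {
  "motion": [
    {"tx": 0,"ty": 0,"tz": 0.0013,"yaw": 0,"grip": -1},
    {"tx": 0,"ty": 0,"tz": 0.0027,"yaw": 0,"grip": -1},
    {"tx": 0,"ty": 0,"tz": 0.0033,"yaw": 0,"grip": -1},
    {"tx": 0,"ty": 0,"tz": 0.0033,"yaw": 0,"grip": -1}
  ]
}}

```text
t: 11.87
eef_pos: [626.4, 159.6, 158.8]
tcp_rot: [-3.142, -0.001, 0.255]
contact_force: [-1.0, -0.8, 6.0]
finger_gap: 14.9
gripper_force: 55.0
```

Scaled: 0.15 cm / 75 = 0.002, 0.1 cm / 75 = 0.0013.

Request:
{"op": "jog_arm", "data": {
  "motion": [
    {"tx": 0,"ty": 0,"tz": 0.0013,"yaw": 0,"grip": -1},
    {"tx": 0,"ty": 0,"tz": 0.002,"yaw": 0,"grip": -1},
    {"tx": 0,"ty": 0,"tz": 0.002,"yaw": 0,"grip": -1}
  ]
}}

```text
t: 12.12
eef_pos: [626.4, 159.6, 157.3]
tcp_rot: [-3.142, -0.001, 0.255]
contact_force: [0.1, -0.4, 5.7]
finger_gap: 14.5
gripper_force: 55.0
```

Scaled: 0.1 cm / 75 = 0.0013.

Request:
{"op": "jog_arm", "data": {
  "motion": [
    {"tx": 0,"ty": 0,"tz": 0.0013,"yaw": 0,"grip": -1},
    {"tx": 0,"ty": 0,"tz": 0.0013,"yaw": 0,"grip": -1},
    {"tx": 0,"ty": 0,"tz": 0.0013,"yaw": 0,"grip": -1}
  ]
}}

```text
t: 12.37
eef_pos: [626.3, 159.6, 156.1]
tcp_rot: [3.142, -0.001, 0.255]
contact_force: [-0.8, -0.3, 5.1]
finger_gap: 14.6
gripper_force: 55.0
```

```bash
python3 - <<'E'
from h import *
go(0,0,0,0); d=cam('side'); crop(d,(325,220),'dr.png',5,(60,50)); w=cam('wrist')
for q in (d,w): print([(np.round(k['centre']),round(k['confidence'],2)) for k in manip.boxes_of(q,'drawer_front')][:3])
E
```

```text
tx -64.65 ty -0.34 tz 15.55 yaw 14.6 | t 12.37 pos [626.3 159.6 156.1] rpy [ 3.142e+00 -1.000e-03  2.550e-01] F [-0.8 -0.3  5.1] gap 14.6 q7 -1.65
crop origin 265 170
[(array([302., 231.]), 0.95)]
[]
```

View pics/dr.png

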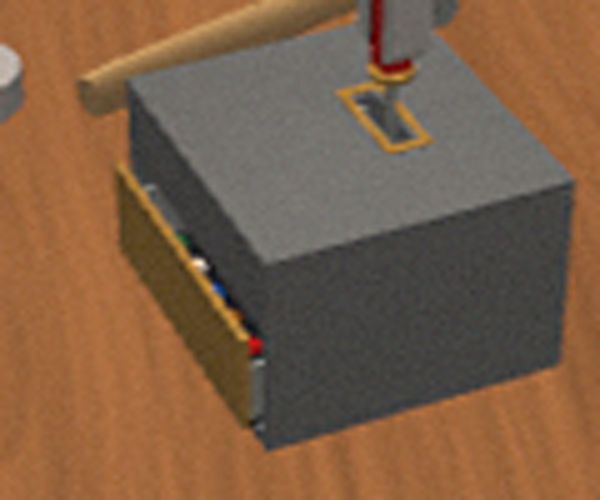

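The drawer is already running out: its brass front stands clear of the case at (302,231). Holding still.

Request:
{"op": "jog_arm", "data": {
  "motion": [
    {"tx": 0,"ty": 0,"tz": 0,"yaw": 0,"grip": -1},
    {"tx": 0,"ty": 0,"tz": 0,"yaw": 0,"grip": -1},
    {"tx": 0,"ty": 0,"tz": 0,"yaw": 0,"grip": -1},
    {"tx": 0,"ty": 0,"tz": 0,"yaw": 0,"grip": -1},
    {"tx": 0,"ty": 0,"tz": 0,"yaw": 0,"grip": -1},
    {"tx": 0,"ty": 0,"tz": 0,"yaw": 0,"grip": -1},
    {"tx": 0,"ty": 0,"tz": 0,"yaw": 0,"grip": -1},
    {"tx": 0,"ty": 0,"tz": 0,"yaw": 0,"grip": -1},
    {"tx": 0,"ty": 0,"tz": 0,"yaw": 0,"grip": -1},
    {"tx": 0,"ty": 0,"tz": 0,"yaw": 0,"grip": -1},
    {"tx": 0,"ty": 0,"tz": 0,"yaw": 0,"grip": -1},
    {"tx": 0,"ty": 0,"tz": 0,"yaw": 0,"grip": -1},
    {"tx": 0,"ty": 0,"tz": 0,"yaw": 0,"grip": -1},
    {"tx": 0,"ty": 0,"tz": 0,"yaw": 0,"grip": -1},
    {"tx": 0,"ty": 0,"tz": 0,"yaw": 0,"grip": -1},
    {"tx": 0,"ty": 0,"tz": 0,"yaw": 0,"grip": -1},
    {"tx": 0,"ty": 0,"tz": 0,"yaw": 0,"grip": -1},
    {"tx": 0,"ty": 0,"tz": 0,"yaw": 0,"grip": -1},
    {"tx": 0,"ty": 0,"tz": 0,"yaw": 0,"grip": -1},
    {"tx": 0,"ty": 0,"tz": 0,"yaw": 0,"grip": -1}
  ]
}}

```text
t: 14.23
eef_pos: [626.4, 159.6, 156.0]
tcp_rot: [3.142, -0.001, 0.255]
contact_force: [-0.8, 0.5, 5.2]
finger_gap: 14.5
gripper_force: 55.0
```

```bash
python3 - <<'E'
from h import *
go(0,0,0,0)
S=[0]*0
c=None
d=cam('side')
# expected drawer front top-edge for openings: slot->case centre, front face
ux=np.array([np.cos(.253),np.sin(.253),0]); sl=np.array([623.5,166,0]); cc=sl-20*ux
for o in (0,22,50): print(o,proj(d,cc-(75+o)*ux+[0,0,30]))
for i in range(3):
    print([(np.round(k['centre'],1),round(k['confidence'],2)) for k in manip.boxes_of(d,'drawer_front')][:1])
E
```

```text
tx -64.65 ty -0.34 tz 15.55 yaw 14.6 | t 14.23 pos [626.4 159.6 156. ] rpy [ 3.142e+00 -1.000e-03  2.550e-01] F [-0.8  0.5  5.2] gap 14.5 q7 -1.65
0 [304.06491651 228.86463025]
22 [295.22394923 231.24249443]
50 [283.81848685 234.30978013]
[(array([294.9, 234.2]), 0.97)]
[(array([294.9, 234.2]), 0.97)]
[(array([294.9, 234.2]), 0.97)]
```

```bash
python3 - <<'E'
from h import *
d=cam('side'); m=mask(d,'brass',(255,190,330,275))
# mask could catch wood; use network region
k=manip.cut_out(d,'drawer_front')[0]; q=np.argwhere(k['region'])[:,::-1]; print(k['centre'],q.min(0),q.max(0))
ux=np.array([np.cos(.253),np.sin(.253),0]); uy=np.array([-ux[1],ux[0],0]); cc=np.array([623.5,166,0])-20*ux
for o in (0,22,35,50): print(o,[proj(d,cc-(75+o)*ux+s*75*uy+[0,0,z]).round(0).tolist() for s,z in((1,55),(1,5),(-1,55),(-1,5))])
crop(d,(320,220),'dr2.png',5,(60,50))
E
```

```text
[296.1, 233.3] [272 207] [317 260]
0 [[292.0, 203.0], [293.0, 220.0], [317.0, 239.0], [317.0, 256.0]]
22 [[283.0, 205.0], [284.0, 222.0], [308.0, 241.0], [308.0, 259.0]]
35 [[278.0, 207.0], [279.0, 224.0], [302.0, 243.0], [303.0, 260.0]]
50 [[272.0, 208.0], [273.0, 225.0], [296.0, 245.0], [296.0, 262.0]]
crop origin 260 170
```

View pics/dr2.png

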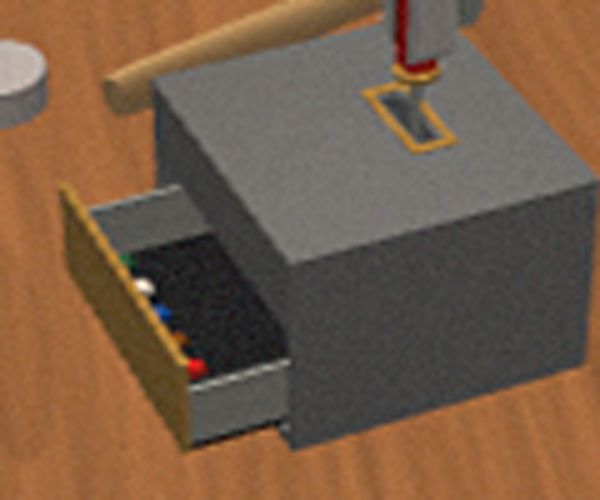

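The brass front's edge at column 272 matches the full 50 mm opening. Withdrawing straight up, then heading back to the grasp position.

Scaled: -9 cm / 75 = -0.12, -8 cm / 75 = -0.1067.

Request:
{"op": "jog_arm", "data": {
  "motion": [
    {"tx": 0,"ty": 0,"tz": -0.0133,"yaw": 0,"grip": -1},
    {"tx": 0,"ty": 0,"tz": -0.04,"yaw": 0,"grip": -1},
    {"tx": 0,"ty": 0,"tz": -0.0733,"yaw": 0,"grip": -1},
    {"tx": 0,"ty": 0,"tz": -0.1067,"yaw": 0,"grip": -1},
    {"tx": 0,"ty": 0,"tz": -0.12,"yaw": 0,"grip": -1},
    {"tx": 0,"ty": 0,"tz": -0.12,"yaw": 0,"grip": -1}
  ]
}}

```text
t: 15.03
eef_pos: [627.6, 159.9, 248.3]
tcp_rot: [-3.141, -0.005, 0.255]
contact_force: [-0.6, 0.4, -0.9]
finger_gap: 14.7
gripper_force: 55.0
```

```bash
python3 - <<'E'
from h import *
go(558.8,-132.7,245,.267)
E
```

```text
tx -14.03 ty 26.59 tz 0.25 yaw -0.7 | t 15.03 pos [627.6 159.9 248.3] rpy [-3.141 -0.005  0.255] F [-0.6  0.4 -0.9] gap 14.7 q7 -1.65
```

Scaled: 26.6 cm / 75 = 0.3547, -14 cm / 75 = -0.1867, -0.7 degrees / 90 = -0.0078.

Request:
{"op": "jog_arm", "data": {
  "motion": [
    {"tx": -0.0267,"ty": 0.0533,"tz": 0,"yaw": -0.0078,"grip": -1},
    {"tx": -0.1867,"ty": 0.3547,"tz": 0,"yaw": -0.0078,"grip": -1},
    {"tx": -0.1867,"ty": 0.3547,"tz": 0,"yaw": -0.0078,"grip": -1},
    {"tx": -0.1867,"ty": 0.3547,"tz": 0,"yaw": -0.0078,"grip": -1},
    {"tx": -0.1867,"ty": 0.3547,"tz": 0,"yaw": -0.0078,"grip": -1},
    {"tx": -0.1867,"ty": 0.3547,"tz": 0,"yaw": -0.0078,"grip": -1},
    {"tx": -0.1867,"ty": 0.3547,"tz": 0,"yaw": -0.0078,"grip": -1},
    {"tx": -0.1867,"ty": 0.3547,"tz": 0,"yaw": -0.0078,"grip": -1},
    {"tx": -0.1867,"ty": 0.3547,"tz": 0,"yaw": -0.0078,"grip": -1},
    {"tx": -0.1867,"ty": 0.3547,"tz": 0,"yaw": -0.0078,"grip": -1},
    {"tx": -0.1867,"ty": 0.3547,"tz": 0,"yaw": -0.0078,"grip": -1},
    {"tx": -0.1867,"ty": 0.3547,"tz": 0,"yaw": -0.0078,"grip": -1}
  ]
}}

```text
t: 16.03
eef_pos: [558.0, -130.6, 244.9]
tcp_rot: [-3.14, 0.0, 0.271]
contact_force: [-0.2, 0.8, 0.0]
finger_gap: 14.6
gripper_force: 55.0
```

```bash
python3 - <<'E'
from h import *
go(558.8,-132.7,170,.267)
E
```

```text
tx 0.02 ty 0.24 tz 7.49 yaw 0.2 | t 16.03 pos [ 558.  -130.6  244.9] rpy [-3.14   0.     0.271] F [-0.2  0.8  0. ] gap 14.6 q7 -1.15
```

Scaled: 8 cm / 75 = 0.1067, 7.5 cm / 75 = 0.1, 0.2 degrees / 90 = 0.0022.

Request:
{"op": "jog_arm", "data": {
  "motion": [
    {"tx": 0,"ty": 0.0027,"tz": 0.0267,"yaw": 0.0022,"grip": -1},
    {"tx": 0,"ty": 0.0027,"tz": 0.0667,"yaw": 0.0022,"grip": -1},
    {"tx": 0,"ty": 0.0027,"tz": 0.1,"yaw": 0.0022,"grip": -1},
    {"tx": 0,"ty": 0.0027,"tz": 0.1067,"yaw": 0.0022,"grip": -1},
    {"tx": 0,"ty": 0.0027,"tz": 0.1067,"yaw": 0.0022,"grip": -1},
    {"tx": 0,"ty": 0.0027,"tz": 0.1067,"yaw": 0.0022,"grip": -1}
  ]
}}

```text
t: 16.53
eef_pos: [559.0, -134.2, 166.2]
tcp_rot: [3.142, -0.001, 0.265]
contact_force: [0.7, -0.3, 0.6]
finger_gap: 14.8
gripper_force: 55.0
```

```bash
python3 - <<'E'
from h import *
go(558.8,-132.7,150,.267)
ims=[]
for n in('wrist','side','scene'):
    q=cam(n); c=proj(q,(558.6,-133,72)); print(n,c); x0,y0=int(c[0])-33,int(c[1])-33; print('origin',x0,y0); ims.append(cv2.resize(q['color'][y0:y0+66,x0:x0+66,::-1],None,fx=4,fy=4,interpolation=2))
cv2.imwrite('pics/tri5.png',np.hstack(ims))
E
```

```text
tx 0.01 ty -0.15 tz 1.62 yaw -0.1 | t 16.53 pos [ 559.  -134.2  166.2] rpy [ 3.142e+00 -1.000e-03  2.650e-01] F [ 0.7 -0.3  0.6] gap 14.8 q7 -1.16
wrist [318.98792168 237.75111408]
origin 285 204
side [338.6906073  297.97780395]
origin 305 264
scene [285.43328977 199.32247001]
origin 252 166
```

View pics/tri5.png

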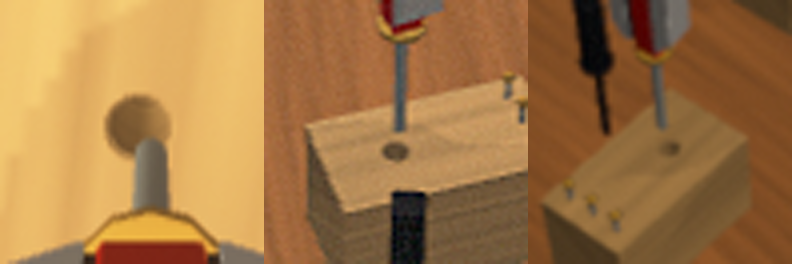

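```bash
python3 - <<'E'
from h import *
np.set_printoptions(precision=1,suppress=True)
w=cam('wrist');d=cam('side');s=cam('scene')
T=tri([(d,(338.75,296.5)),(s,(285,197.75))]);H=tri([(d,(338,302)),(s,(287.5,203.25))]); print(T,H,T[0]-H[0])
tw=atz(w,(322.75,242.5),80);hw=atz(w,(319.5,235.25),64); print(tw,hw,tw-hw)
print('hole d,s at 64',atz(d,(338,302),64),atz(s,(287.5,203.25),64)); go(558.8,-132.7,88,.267)
E
```

```text
(array([ 558.5, -133.9,   76.7]), [0.1, 0.1]) (array([ 557.2, -130. ,   59.1]), [0.9, 0.9]) [ 1.4 -4.  17.7]
[ 558.4 -137.1   80. ] [ 558.8 -134.4   64. ] [-0.4 -2.7 16. ]
hole d,s at 64 [ 557.  -135.3   64. ] [ 558.7 -126.3   64. ]
tx 0.05 ty -0.25 tz 7.86 yaw -0.2 | t 16.83 pos [ 558.8 -135.2  166.6] rpy [ 3.1 -0.   0.3] F [-0.3  0.9 -0.3] gap 14.7 q7 -1.16
```

Scaled: 1.8 cm / 75 = 0.024, 0.05 cm / 75 = 0.0007.

Request:
{"op": "jog_arm", "data": {
  "motion": [
    {"tx": 0.0007,"ty": -0.004,"tz": 0,"yaw": 0,"grip": -1},
    {"tx": 0.0007,"ty": -0.004,"tz": 0.0053,"yaw": 0,"grip": -1},
    {"tx": 0.0007,"ty": -0.004,"tz": 0.0107,"yaw": 0,"grip": -1},
    {"tx": 0.0007,"ty": -0.004,"tz": 0.016,"yaw": 0,"grip": -1},
    {"tx": 0.0007,"ty": -0.004,"tz": 0.02,"yaw": 0,"grip": -1},
    {"tx": 0.0007,"ty": -0.004,"tz": 0.024,"yaw": 0,"grip": -1},
    {"tx": 0.0007,"ty": -0.004,"tz": 0.024,"yaw": 0,"grip": -1}
  ]
}}

```text
t: 17.42
eef_pos: [557.3, -132.1, 146.6]
tcp_rot: [-3.141, 0.001, 0.263]
contact_force: [-1.2, 0.6, 0.1]
finger_gap: 15.0
gripper_force: 55.0
```

Scaled: 1 cm / 75 = 0.0133, 0.9 cm / 75 = 0.012.

Request:
{"op": "jog_arm", "data": {
  "motion": [
    {"tx": 0,"ty": 0,"tz": 0.004,"yaw": 0,"grip": -1},
    {"tx": 0,"ty": 0,"tz": 0.008,"yaw": 0,"grip": -1},
    {"tx": 0,"ty": 0,"tz": 0.012,"yaw": 0,"grip": -1},
    {"tx": 0,"ty": 0,"tz": 0.0133,"yaw": 0,"grip": -1},
    {"tx": 0,"ty": 0,"tz": 0.0133,"yaw": 0,"grip": -1}
  ]
}}

```text
t: 17.83
eef_pos: [557.6, -132.0, 137.1]
tcp_rot: [-3.141, 0.001, 0.264]
contact_force: [-0.7, -0.5, -0.4]
finger_gap: 14.8
gripper_force: 55.0
```

Scaled: 4.2 cm / 75 = 0.056, 3.5 cm / 75 = 0.0467.

Request:
{"op": "jog_arm", "data": {
  "motion": [
    {"tx": 0,"ty": 0,"tz": 0.0093,"yaw": 0,"grip": -1},
    {"tx": 0,"ty": 0,"tz": 0.0187,"yaw": 0,"grip": -1},
    {"tx": 0,"ty": 0,"tz": 0.028,"yaw": 0,"grip": -1},
    {"tx": 0,"ty": 0,"tz": 0.0373,"yaw": 0,"grip": -1},
    {"tx": 0,"ty": 0,"tz": 0.0467,"yaw": 0,"grip": -1},
    {"tx": 0,"ty": 0,"tz": 0.056,"yaw": 0,"grip": -1},
    {"tx": 0,"ty": 0,"tz": 0.056,"yaw": 0,"grip": -1},
    {"tx": 0,"ty": 0,"tz": 0.056,"yaw": 0,"grip": -1}
  ]
}}

```text
t: 18.5
eef_pos: [557.5, -132.0, 94.9]
tcp_rot: [-3.141, 0.001, 0.264]
contact_force: [-0.4, -0.6, -0.2]
finger_gap: 14.4
gripper_force: 55.0
```

Request:
{"op": "jog_arm", "data": {
  "motion": [
    {"tx": 0,"ty": 0,"tz": 0.0027,"yaw": 0,"grip": -1},
    {"tx": 0,"ty": 0,"tz": 0.0053,"yaw": 0,"grip": -1},
    {"tx": 0,"ty": 0,"tz": 0.008,"yaw": 0,"grip": -1},
    {"tx": 0,"ty": 0,"tz": 0.008,"yaw": 0,"grip": -1}
  ],
  "force": 20
}}

```text
t: 18.83
eef_pos: [557.7, -132.1, 89.3]
tcp_rot: [-3.141, 0.0, 0.264]
contact_force: [0.0, 0.4, 0.1]
finger_gap: 14.7
gripper_force: 20.0
```

Request:
{"op": "jog_arm", "data": {
  "motion": [
    {"tx": 0,"ty": 0,"tz": 0.0013,"yaw": 0,"grip": -1},
    {"tx": 0,"ty": 0,"tz": 0.002,"yaw": 0,"grip": -1},
    {"tx": 0,"ty": 0,"tz": 0.002,"yaw": 0,"grip": -1}
  ],
  "force": 8
}}

```text
t: 19.08
eef_pos: [557.9, -132.1, 88.1]
tcp_rot: [3.142, -0.0, 0.264]
contact_force: [0.2, 0.9, -0.9]
finger_gap: 14.9
gripper_force: 8.0
```

Request:
{"op": "jog_arm", "data": {
  "motion": [
    {"tx": 0,"ty": 0,"tz": 0.0013,"yaw": 0,"grip": -1},
    {"tx": 0,"ty": 0,"tz": 0.002,"yaw": 0,"grip": -1},
    {"tx": 0,"ty": 0,"tz": 0.002,"yaw": 0,"grip": -1}
  ]
}}

```text
t: 19.33
eef_pos: [558.1, -132.1, 87.8]
tcp_rot: [3.141, -0.001, 0.263]
contact_force: [-2.4, 0.3, 8.7]
finger_gap: 15.1
gripper_force: 8.0
```

Collar seated. Easing off and releasing.

Scaled: -10 cm / 75 = -0.1333, -8 cm / 75 = -0.1067.

Request:
{"op": "jog_arm", "data": {
  "motion": [
    {"tx": 0,"ty": 0,"tz": -0.0011,"yaw": 0,"grip": -1},
    {"tx": 0,"ty": 0,"tz": -0.0011,"yaw": 0,"grip": -0.6},
    {"tx": 0,"ty": 0,"tz": -0.0011,"yaw": 0,"grip": -0.2},
    {"tx": 0,"ty": 0,"tz": -0.0011,"yaw": 0,"grip": 0},
    {"tx": 0,"ty": 0,"tz": -0.0011,"yaw": 0,"grip": 0},
    {"tx": 0,"ty": 0,"tz": -0.0011,"yaw": 0,"grip": 0},
    {"tx": 0,"ty": 0,"tz": -0.0267,"yaw": 0,"grip": 0},
    {"tx": 0,"ty": 0,"tz": -0.0667,"yaw": 0,"grip": 0},
    {"tx": 0,"ty": 0,"tz": -0.1067,"yaw": 0,"grip": 0},
    {"tx": -0.0533,"ty": 0,"tz": -0.1333,"yaw": 0,"grip": 0},
    {"tx": -0.0933,"ty": 0,"tz": -0.1333,"yaw": 0,"grip": 0},
    {"tx": -0.0933,"ty": 0,"tz": -0.1333,"yaw": 0,"grip": 0}
  ]
}}

```text
t: 20.33
eef_pos: [483.9, -152.7, 187.4]
tcp_rot: [3.141, 0.005, 0.259]
contact_force: [-1.2, -1.0, -0.1]
finger_gap: 47.3
gripper_force: 0.0
```

```bash
python3 - <<'E'
from h import *
np.set_printoptions(precision=1,suppress=True)
go(0,0,0,0); ims=[];o=[]
for n in('wrist','side','scene'):
    q=cam(n); c=proj(q,(558.6,-133,90)); x0,y0=int(c[0])-33,int(c[1])-33; 
    if n!='wrist':
        m=mask(q,'red',(x0,y0,x0+66,y0+66)); h=cv2.convexHull(np.argwhere(m)[:,::-1].astype(np.float32)); M=cv2.moments(h); o.append((q,(M['m10']/M['m00'],M['m01']/M['m00']))); print(o[-1][1],m.sum())
    ims.append(cv2.resize(q['color'][y0:y0+66,x0:x0+66,::-1],None,fx=4,fy=4,interpolation=2))
print(tri(o)); cv2.imwrite('pics/fin.png',np.hstack(ims))
E
```

```text
tx -42.77 ty -27.16 tz 18.95 yaw 14.9 | t 20.33 pos [ 483.9 -152.7  187.4] rpy [3.1 0.  0.3] F [-1.2 -1.  -0.1] gap 47.3 q7 -1.10
(337.3554987212276, 289.5098039215686) 196
(286.6388888888889, 192.37777777777777) 86
(array([ 555.1, -131.9,   93.6]), [0.9, 0.9])
```

View pics/fin.png

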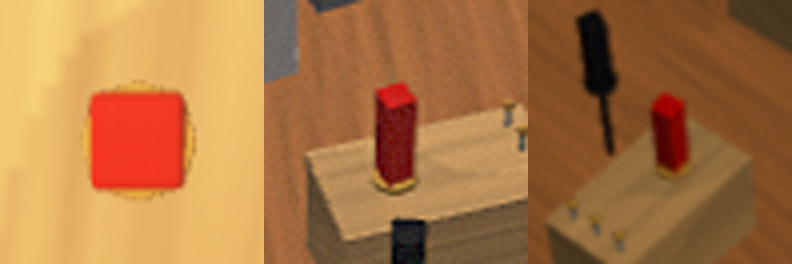

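The pin is upright at height 93.6 mm, as before, with its collar flat on the wood. Handing in.

```bash
python3 -c "
from workcell import manip
print(manip.sign_off())"
```

```text
the job is handed in; nothing more can be done
None
```

The job is done and handed in at about 20 s: the drawer is fully out, the highest force I read while pressing was about 6 N, and the red pin is back upright in its hole, collar down and let go; I viewed 11 pictures, one over the limit of 10.

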